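# Open the filter well of a flash-point tester

## Robot

A 7-joint arm with a two-finger parallel gripper is mounted at the origin on the work surface. World frame = base frame: x ahead of the robot, y to its left, z up, the work surface at z = 0. Lengths are in m, angles in rad, forces in N, time in s.
With the tool pointing down it reaches from about 0.4 to 0.875 m from the base axis. Payload 19.3 kg.
Tool frame: the origin (TCP) lies midway between the tips of the shut fingers; the grasp point (between the pads) lies 19 mm behind it; z points along the fingers, y is the line along which they close (so a half turn about z gives the same grasp; the last joint's range is limited). The gripper opens to 85 mm and grips with 20 to 120 N. Pads are 22 mm wide; open, the fingers measure 114 mm over their backs; the gripper's body (76 mm by 85 mm) begins 54 mm behind the grasp point. The pads swing forward as they close: fully open they stand 13 mm farther back than shut.
Start: joints at [1.149, 0.521, -0.036, 1.599, 0.021, 1.021, -0.113], TCP at [0.215, -0.587, 0.231] pointing down, gripper open.
Joint ranges: [-2.91, 2.91], [-0.3, 2.13], [-1.5, 1.42], [0.17, 2.43], [-1.26, 4.41], [0.16, 1.93], [-2.52, 2.52]. Speed limits (rad/s): [1.89, 1.89, 2.39, 2.39, 3.01, 3.01, 3.01].

## Interface

Orientations are given as a rotation vector (axis times angle).
In Python, from rig import arm, optics gives the robot as it stands.
- The arm moves only by the tool step_arm, never from a script. Its argument "motion" is one flat list of numbers, 6 for each row, row after row: the shift along the tool's x, y, z in units of 5 cm (1.0 is 5 cm), then the turn, a rotation vector about the tool's x, y, z in units of 6 degrees (1.0 is 6 degrees). A call has 1 to 8 rows; each row shifts and turns the commanded pose from where the row before left it, along the tool's axes as they then stand; what a row does not reach is not made up. A row lasts 1/8 s, in which the tool goes at most 62.5 mm and 10.7 degrees, less where a joint would pass 70% of its speed; a pose out of reach is approached as far as the arm can. A call with a number of a shift or a turn outside -1 to 1 is refused whole. A call with a gripper value outside its range is refused whole. "hand" is the opening, from 0 (shut) to 1 (fully open), set as the call begins (left out, the last holds). The fingers move at their own pace and stop on an object; "squeeze" is the grip in N (left out, the last holds). Time passes only in rows, so rows that do not move let the fingers close. It gives the time, the measured TCP pose, the force, the opening and the grip force at its end, in the units of the state.
- arm.observe(): the state, without advancing time (a new reading comes with each control period).
- optics.read_camera(name): name is "side" or "top"; returns a dict with "frame" (480x640x3 uint8, blue, green, red), "fov_y" (degrees; the focal length in pixels is half the picture's height over the tangent of half this angle, whatever the lens; pixels are square), "cx", "cy" (the principal point, pixels), "dist_coeffs" ([k1, k2, p1, p2, k3] as OpenCV has them; the pictures are not rectified), "world_from_camera" (4x4, takes a point from camera to world coordinates). Camera axes: x right, y down, z forward; pixel columns grow to the right and rows downward; lengths in m; the calibration is good to about 2 mm. A picture is of the moment at which its call begins. There is no depth.
- arm.finish_job(): hands the job in; it is judged then, once.
The state is a dict: "t": time; "qpos": joint angles; "joint_vel": joint speeds; "joint_torque": joint torques, N m; "position": TCP position; "eef_rot": TCP orientation; "wrist_force": force on the tool from outside, world axes, zero at the start; "wrist_torque": the same for the moment, N m; "width": opening from 0.0 (shut) to 1.0 (fully open); "finger_force": force on a finger pad.
Only numpy, scipy, OpenCV 4.12 (cv2) and the standard library are available. Lean on these libraries where they do the work, as an engineer would, in place of code of your own. Each camera call takes 0.05 s, during which the arm holds its last target. There are 200 camera calls.

## Task

On the blue filter unit, press the snap tab down with the fingertips until it stays down, then push the released cover by its upright rib all the way along its channel to the end stop, so that the filter well lies fully open. Do not grip, lift or tip the cover, and leave everything else on the bench where it stands. Finish with the tab down, the cover at rest in the channel and the hand clear.

Things in the scene. Friction and masses are not known exactly. Their poses are not given: they have to be found in the camera images.
- housing: Blue filter unit, fixed, yaw within 0.6 rad. Origin on the bench under the middle of its open channel; z up, y along the channel, the way the cover slides open. Spans x -62..116, y -116..116 mm. Channel floor z 50 mm; runners at x = 36..50 mm either side, top z 54; side guides beyond, top z 64; rear wall inner face y -104, top z 62. Side deck x 56..110, z 50 mm holds a cartridge.
- end_stop (a point): Middle of the end stop's inner face, at y = 104 mm, z = 57 mm in the housing's frame; the stop's top is 64 mm above the bench. The cover's leading edge meets it when fully open.
- well (a point): Centre of the mouth of the filter well (72 x 76 mm, at y = -96 to -20 mm in the housing's frame, z = 50 mm), hidden under the closed cover.
- cover: Loose grey cover, about 0.2 kg, plate 97 (x) x 90 (y) x 8 mm on the runners (underside z 54 mm). Origin: centre of its underside; axes as the housing's. Upright rib across it: 64 mm wide, from y 6 to 14 mm, top 26 mm above the underside; push its -y side near the middle, with a few N. Origin at housing y = -58 mm closed, 59 mm at the end stop. The tab blocks its leading edge until pressed.
- tab (a joint): Snap tab, vertical travel in m: 0 to 0.001 as found (up), 0.010 fully pressed. It yields at about 4 N (up to some 6 N if pressed quickly), meets a hard stop at 0.010, has no return spring and stays where it is left. Below about 0.008 it still blocks the cover.
- tab_top (a point): Centre of the top of the snap tab: grey block 30 (x) by 44 mm (y) with two thin dark lines, mid-channel just ahead of the cover (housing x 0, y 11 mm; the cover's edge is 24 mm behind this point). Top 62 mm above the bench when up, 52 mm when pressed; the point moves with it. Press straight down.
- cartridge: Bystander: spare filter cartridge, white cylinder with steel cap, 37 mm diameter, 41 mm tall, standing on the unit's side deck. Origin at its underside.
- test_cup: Bystander: brass test cup, 54 mm diameter, 56 mm tall, on the bench close to the unit on the robot's side. Origin at its underside.
- sample_bottle: Bystander: amber sample bottle, 74 mm diameter, 220 mm tall. Origin at its underside.
- beaker: Bystander: glass beaker, 70 mm diameter, 90 mm tall. Origin at its underside.
- screwdriver: Bystander: screwdriver lying on the bench.
- jar: Bystander: small glass jar with metal lid, 60 mm diameter, 75 mm tall. Origin at its underside.
There are look-alikes about, which are no part of the job. Of the things shaped like the cover, the grey one is meant.

How it is judged:
By the outcome, as a careful person would: the job done as asked, in the order asked, and still so for the second after the job is handed in, with the robot touching nothing.
It also fails if it takes over 42 s, if anything falls off the work surface, if the arm or the gripper's body presses on something with over 40 N, if the wrist force passes 120 N, or if a joint passes its speed limit or range.

## Working session

There is one attempt and no reset: what is moved stays moved. The work goes in short steps, Python scripts to look and compute and a tool call to move; the robot and the scene stay as the last step left them, time stands still between calls to the robot, and variables do not carry over. Pictures are saved under pics/ and viewed, at most 10 in all, crops included, and the job is handed in when it is done.

Besides the shell and the picture viewer there is one more tool, called after "Call:" as name(argument=value, ...) on one line, values as JSON. step_arm: Moves the arm, as the interface text tells. Shifts and turns lie within -1 to 1; 1 stands for 5 cm of shift or 6 degrees of turn. Its arguments: {"type":"object","properties":{"motion":{"type":"array","items":{"type":"number","minimum":-1,"maximum":1}},"hand":{"type":"number"},"squeeze":{"type":"number"}},"required":["motion"]}

```bash
mkdir -p pics
cat > h.py <<'E'
import numpy as np, cv2
from rig import arm, optics
def K(c):
    f=240/np.tan(np.radians(c["fov_y"])/2); return np.array([[f,0,c["cx"]],[0,f,c["cy"]],[0,0,1]])
def ray(c,uv):
    p=cv2.undistortPoints(np.array(uv,float).reshape(-1,1,2),K(c),np.array(c["dist_coeffs"],float)).reshape(-1,2)
    T=np.array(c["world_from_camera"]); d=np.c_[p,np.ones(len(p))]@T[:3,:3].T
    return T[:3,3],d
def plane(c,uv,z):
    o,d=ray(c,uv); return o+d*((z-o[2])/d[:,2])[:,None]
def proj(c,P):
    T=np.linalg.inv(np.array(c["world_from_camera"])); r,_=cv2.Rodrigues(T[:3,:3])
    return cv2.projectPoints(np.array(P,float).reshape(-1,1,3),r,T[:3,3],K(c),np.array(c["dist_coeffs"],float))[0].reshape(-1,2)
def tri(c1,p1,c2,p2):
    o1,d1=ray(c1,[p1]);o2,d2=ray(c2,[p2]);d1=d1[0];d2=d2[0]
    s=np.linalg.lstsq(np.c_[d1,-d2],o2-o1,rcond=None)[0]
    a=o1+s[0]*d1;b=o2+s[1]*d2; return (a+b)/2,np.linalg.norm(a-b)
E
python3 - <<'E'
from h import *
for n in("top","side"):
    c=optics.read_camera(n); cv2.imwrite(f"pics/{n}0.png",c["frame"]); print(n,c["fov_y"],c["dist_coeffs"],np.round(c["world_from_camera"],3).tolist())
s=arm.observe();print(s["t"],s["position"],s["eef_rot"],s["wrist_force"])
E
```

```text
top 46.20995615188869 [-0.13481948  0.          0.          0.          0.        ] [[0.074, -0.977, 0.202, 0.31], [-0.997, -0.074, 0.011, -0.018], [0.004, -0.202, -0.979, 1.324], [0.0, 0.0, 0.0, 1.0]]
side 50.224589378438594 [-0.08571523  0.          0.          0.          0.        ] [[-0.99, -0.105, 0.098, 0.391], [-0.143, 0.716, -0.683, 1.011], [0.001, -0.69, -0.723, 1.138], [0.0, 0.0, 0.0, 1.0]]
0.1 [ 0.21520947 -0.58646411  0.23078704] [-3.09216241e+00 -5.49541398e-01  4.23308901e-04] [ 0.27624176 -0.44668417 -0.00476713]
```

View pics/top0.png

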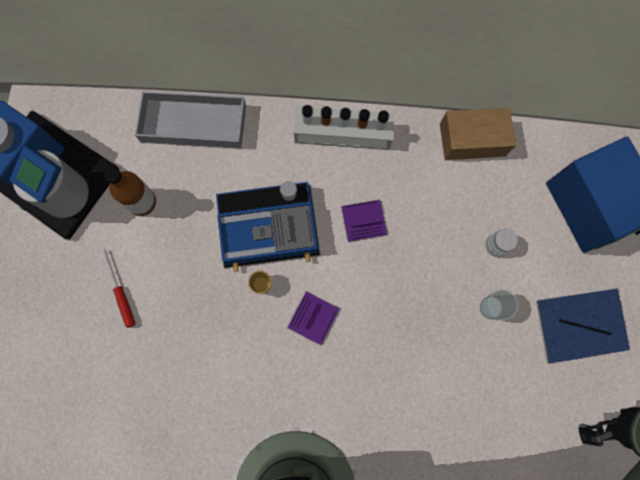

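View pics/side0.png

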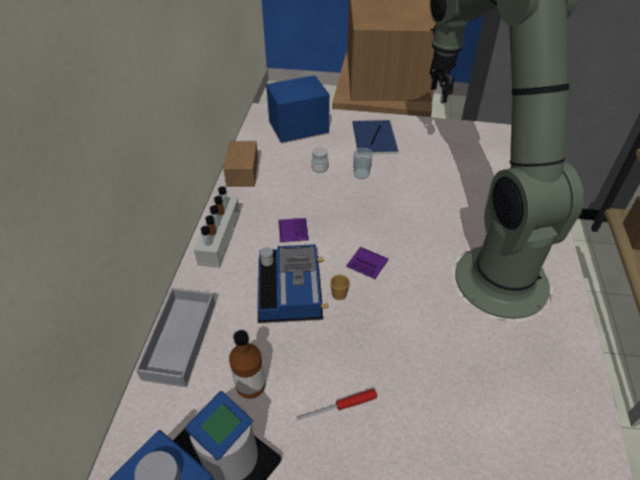

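The top view shows the blue unit at about (268,225). Candidates for the cover are the grey plate on the unit at (292,230), a purple plate at (365,220) and a purple plate at (314,318). I choose the grey one. The tab is the grey block at (262,232). In the side view the unit is at (290,282), with the cover at (298,260) and the tab at (298,278). Next is a close crop to check this.

Run:
```python
import cv2
a=cv2.imread("pics/top0.png")[175:275,208:328]; b=cv2.imread("pics/side0.png")[235:330,250:335]
a=cv2.resize(a,None,fx=3.6,fy=3.6,interpolation=2); b=cv2.resize(b,None,fx=4,fy=4,interpolation=2)
import numpy as np
H=max(a.shape[0],b.shape[0]); f=lambda x:np.vstack([x,np.zeros((H-x.shape[0],x.shape[1],3),np.uint8)])
o=np.hstack([f(a),f(b)]);print(o.shape);cv2.imwrite("pics/crop.png",o)
```

```text
(380, 772, 3)
```

View pics/crop.png

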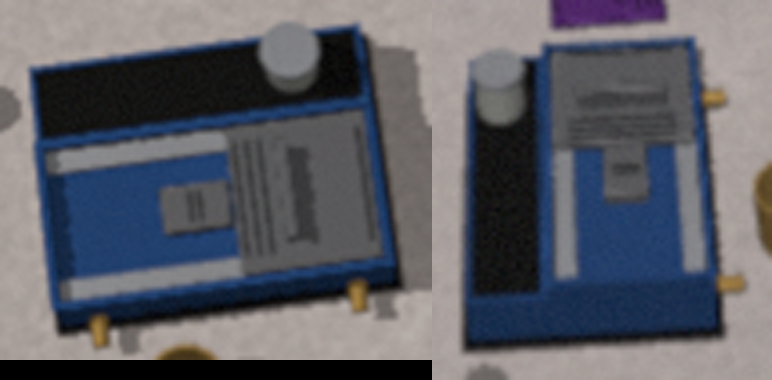

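The crop shows the grey cover on the runners, with the slotted rib at crop (300,195), which is top pixel (291,229). The tab, with its dark lines, is ahead of the cover at crop (196,207), which is (262.4,232.5); in the side view it is at (298.5,277.5). This is the right unit. Now measuring.

```bash
cat > m.py <<'E'
from h import *
t=optics.read_camera("top"); s=optics.read_camera("side")
ct=lambda p:np.array(p)/3.6+[208,175]-.36
cs=lambda p:(np.array(p)-[432,0])/4+[250,235]-.37
pairs={"tab":((195,207),(626,172)),"cov_front_far":((230,130),(553,146)),"cov_front_near":((243,273),(696,144)),"cart":((289,45),(498,68)),
"housfar":((40,143),(541,296)),"rearfar_guide":((370,103),(545,46)),"rearnear":((395,268),(693,40)),"frontnear":((57,312),(716,276))}
for k,(a,b) in pairs.items():
    P,e=tri(t,ct(a),s,cs(b)); print(k,P.round(4),round(e,4))
for nm,a,b,z in(("guidefar",(40,143),(370,100),.064),("guidenear",(57,308),(395,262),.064),("deck",(33,70),(358,28),.05)):
    p=plane(t,[ct(a),ct(b)],z); d=p[0]-p[1]; print(nm,p.round(4).tolist(),np.linalg.norm(d),np.arctan2(-d[0],d[1]))
print("tab@62",plane(t,[ct((195,207))],.062),plane(s,[cs((626,172))],.062))
E
python3 m.py
```

```text
tab [0.5786 0.1211 0.054 ] 0.0006
cov_front_far [0.6326 0.1035 0.0517] 0.0012
cov_front_near [0.5366 0.0868 0.0518] 0.004
cart [0.6794 0.0678 0.0874] 0.0037
housfar [0.6164 0.2274 0.0453] 0.0013
rearfar_guide [0.6562 0.0142 0.0564] 0.0011
rearnear [ 0.5502 -0.01    0.0535] 0.0026
frontnear [0.5039 0.2023 0.0562] 0.0003
guidefar [[0.6112, 0.2238, 0.064], [0.6555, 0.0142, 0.064]] 0.21423724664103572 0.20810487339290862
guidenear [[0.5051, 0.2012, 0.064], [0.5507, -0.0097, 0.064]] 0.2158422254114442 0.21322290832070226
deck [[0.6634, 0.2366, 0.05], [0.7076, 0.0261, 0.05]] 0.21508901481705234 0.20730067085847922
tab@62 [[0.57715741 0.12025952 0.062     ]] [[0.57690571 0.12777188 0.062     ]]
```

```bash
cat > ov.py <<'E'
from h import *
import sys
ox,oy,yaw=map(float,sys.argv[1:4])
R=np.array([[np.cos(yaw),-np.sin(yaw),0],[np.sin(yaw),np.cos(yaw),0],[0,0,1]])
W=lambda p:np.array(p)@R.T/1000+[ox,oy,0]
box=lambda x0,x1,y0,y1,z:[(x0,y0,z),(x1,y0,z),(x1,y1,z),(x0,y1,z)]
o=[]
for n,(u,v,w,h,k) in(("top",(208,172,120,100,3.3)),("side",(248,235,85,95,4.2))):
    c=optics.read_camera(n); im=cv2.resize(c["frame"][v:v+h,u:u+w],None,fx=k,fy=k,interpolation=2)
    for b,col in((box(-62,116,-116,116,0),(0,255,255)),(box(-48.5,48.5,-103,-13,62),(0,255,0)),(box(-15,15,-11,33,62),(0,0,255)),(box(-50,50,-104,104,50),(255,255,0)),(box(-32,32,-52,-44,80),(255,0,255))):
        p=((proj(c,W(b))-[u,v]+.5)*k).astype(np.int32); cv2.polylines(im,[p],True,col,1)
    o.append(cv2.copyMakeBorder(im,0,400-im.shape[0],0,0,0))
cv2.imwrite(sys.argv[4],np.hstack(o))
E
python3 ov.py .580 .112 .205 pics/ov1.png
```

```text
(no output)
```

View pics/ov1.png

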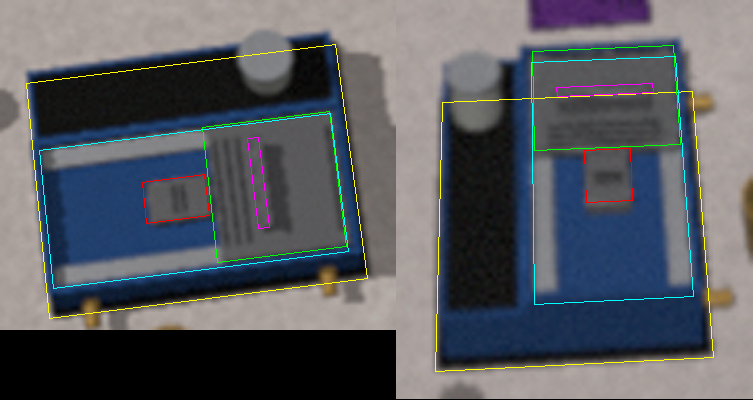

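The overlay fits both views within about 3 mm: origin (0.580, 0.112), yaw 0.205. I'll shut the hand, align it to the unit and travel high.

Call:
step_arm(motion=[0,0,0,0,0,0.7,0,0,0,0,0,0.7,0.3,-0.4,0,0,0,0,0.5,-0.62,0,0,0,0,0.5,-0.62,0,0,0,0,0.5,-0.62,0,0,0,0,0.5,-0.62,0,0,0,0,0.5,-0.62,0,0,0,0], hand=0)

```text
t: 1.3
position: [0.3172, -0.3857, 0.2314]
eef_rot: [3.125, 0.322, 0.0]
wrist_force: [1.0, -0.2, 0.1]
width: 0.002
finger_force: 0.0
```

Call:
step_arm(motion=[0.5,-0.62,0,0,0,0,0.5,-0.62,0,0,0,0,0.5,-0.62,0,0,0,0,0.5,-0.62,0,0,0,0,0.5,-0.62,0,0,0,0,0.5,-0.62,0,0,0,0,0.5,-0.62,0,0,0,0,0.5,-0.62,0,0,0,0])

```text
t: 2.3
position: [0.4625, -0.1022, 0.2314]
eef_rot: [3.125, 0.321, 0.0]
wrist_force: [0.1, 0.0, -0.0]
width: 0.002
finger_force: 0.0
```

Call:
step_arm(motion=[0.5,-0.62,0,0,0,0,0.5,-0.62,0,0,0,0,0.5,-0.62,0,0,0,0,0.5,-0.62,0.3,0,0,0,0.5,-0.62,0.5,0,0,0,0.1,-0.1,0.5,0,0,0,0,0,0.4,0,0,0,0,0,0,0,0,0])

```text
t: 3.3
position: [0.556, 0.0797, 0.1452]
eef_rot: [3.125, 0.322, -0.004]
wrist_force: [-0.6, -0.5, 0.9]
width: -0.001
finger_force: 0.0
```

```bash
cat > st.py <<'E'
from h import *
from scipy.spatial.transform import Rotation as Ro
import sys
O=np.array([.580,.112,0]); y=.205
s=arm.observe(); R=Ro.from_rotvec(s["eef_rot"]).as_matrix(); d=s["position"]-O
print("t",s["t"],"TCP housing mm",(np.array([[np.cos(y),np.sin(y),0],[-np.sin(y),np.cos(y),0],[0,0,1]])@d*1000).round(1),"tool yaw",np.arctan2(R[1,0],R[0,0]).round(3),"tilt",R[:,2].round(3),"F",np.round(s["wrist_force"],2),"w",s["width"])
E
python3 st.py; python3 ov.py .580 .112 .205 pics/ov2.png
```

```text
t 3.3 TCP housing mm [-30.1 -26.7 145.2] tool yaw 0.205 tilt [-0.002 -0.    -1.   ] F [-0.6  -0.53  0.88] w -0.0007621022246649218
```

View pics/ov2.png

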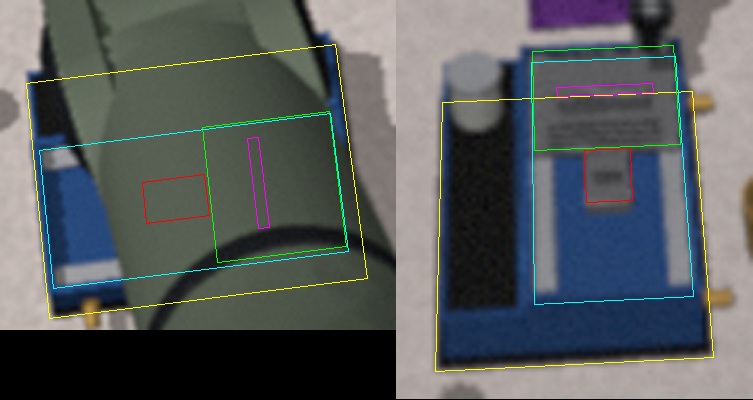

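The arm now hides the unit from above, but the side view still shows the tab clear, fitting the overlay. The fingertip is at upper right, at housing (-30,-27). Moving over the tab and down to about 75 mm.

Call:
step_arm(motion=[0.3,-0.4,0,0,0,0,0.3,-0.4,0,0,0,0,0,0,0.4,0,0,0,0,0,0.4,0,0,0,0,0,0.4,0,0,0,0,0,0.2,0,0,0,0,0,0,0,0,0,0,0,0,0,0,0])

```text
t: 4.4
position: [0.5785, 0.1254, 0.0772]
eef_rot: [-3.125, -0.322, -0.002]
wrist_force: [-0.6, 0.5, 0.9]
width: 0.0
finger_force: 0.0
```

```bash
python3 st.py
python3 - <<'E'
from h import *
c=optics.read_camera("side")
cv2.imwrite("pics/s3.png",cv2.resize(c["frame"][205:335,240:380],None,fx=4,fy=4,interpolation=2))
E
```

```text
t 4.4 TCP housing mm [ 1.3 13.4 77.2] tool yaw 0.205 tilt [ 0.001  0.    -1.   ] F [-0.59  0.47  0.88] w 0.00013068636969169748
```

View pics/s3.png

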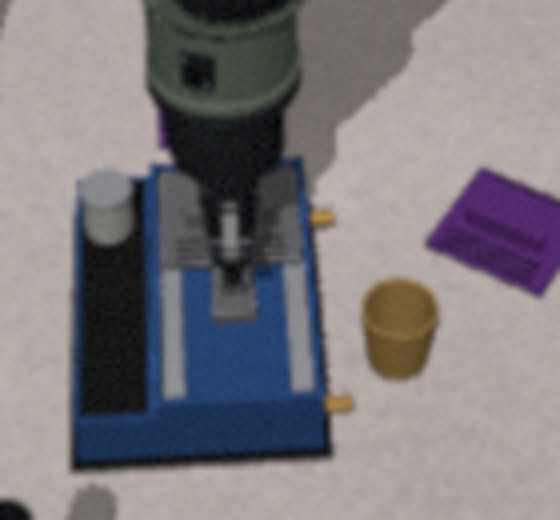

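The fingertips at (233,280) are centred over the tab (x 212–256). Pressing slowly.

Call:
step_arm(motion=[0,0,0.12,0,0,0,0,0,0.1,0,0,0,0,0,0.04,0,0,0,0,0,0.04,0,0,0,0,0,0.04,0,0,0,0,0,0.04,0,0,0,0,0,0,0,0,0])

```text
t: 5.32
position: [0.578, 0.1251, 0.0572]
eef_rot: [-3.125, -0.322, 0.0]
wrist_force: [-0.2, 0.2, -0.7]
width: 0.003
finger_force: 0.0
```

Call:
step_arm(motion=[0,0,0.04,0,0,0,0,0,0.04,0,0,0,0,0,0.02,0,0,0,0,0,0,0,0,0])

```text
t: 5.82
position: [0.5779, 0.1251, 0.0521]
eef_rot: [-3.125, -0.322, 0.0]
wrist_force: [-0.6, 0.1, 0.2]
width: -0.001
finger_force: 0.1
```

Call:
step_arm(motion=[0,0,0.02,0,0,0,0,0,0.02,0,0,0])

```text
t: 6.08
position: [0.5781, 0.1252, 0.0517]
eef_rot: [3.125, 0.322, 0.001]
wrist_force: [-12.6, -2.8, 42.9]
width: -0.001
finger_force: 21.7
```

Hard stop met at 51.7 mm, so the tab is down. Lifting, and going behind the rib.

Call:
step_arm(motion=[0,0,-0.4,0,0,0,0,0,-0.6,0,0,0,0,0,-0.3,0,0,0,0,0.6,0,0,0,0,0,0.7,0,0,0,0,0,0.6,0,0,0,0,0,0,0,0,0,0])

```text
t: 6.95
position: [0.5974, 0.0292, 0.115]
eef_rot: [3.125, 0.316, -0.001]
wrist_force: [-0.8, 0.6, -0.3]
width: -0.002
finger_force: 0.0
```

```bash
python3 st.py
python3 - <<'E'
from h import *
c=optics.read_camera("side")
cv2.imwrite("pics/s4.png",cv2.resize(c["frame"][205:335,240:380],None,fx=4,fy=4,interpolation=2))
E
```

```text
t 6.95 TCP housing mm [  0.2 -84.6 115. ] tool yaw 0.202 tilt [-0.    -0.001 -1.   ] F [-0.8   0.62 -0.25] w -0.001928119951176463
```

View pics/s4.png

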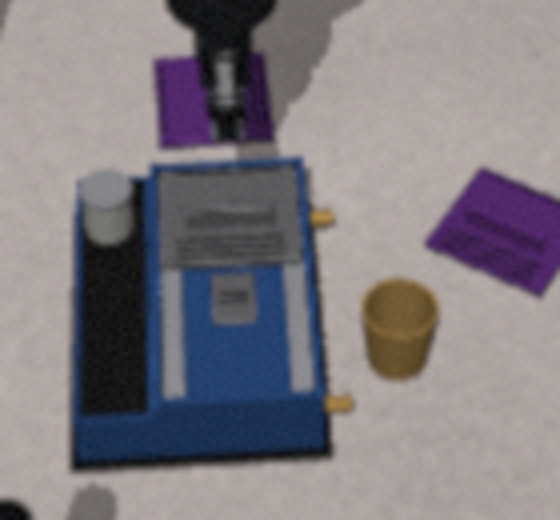

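The tab is now visibly sunk at (233,298), with a gap to the cover's edge; the cover hasn't moved. Descending behind the rib to z≈67 mm and creeping forward.

Call:
step_arm(motion=[0,0,0.4,0,0,0,0,0,0.36,0,0,0,0,0,0.2,0,0,0.02,0,-0.1,0,0,0,0,0,-0.1,0,0,0,0,0,-0.1,0,0,0,0,0,-0.1,0,0,0,0,0,-0.1,0,0,0,0])

```text
t: 8.0
position: [0.5924, 0.0568, 0.0676]
eef_rot: [3.125, 0.318, 0.001]
wrist_force: [0.5, -1.5, 1.1]
width: -0.003
finger_force: 0.8
```

```bash
python3 st.py
```

```text
t 8.0 TCP housing mm [  0.9 -56.6  67.6] tool yaw 0.203 tilt [ 0. -0. -1.] F [ 0.47 -1.46  1.1 ] w -0.0026669152972180216
```

Call:
step_arm(motion=[0,-0.1,0,0,0,0,0,-0.1,0,0,0,0,0,-0.1,0,0,0,0,0,-0.1,0,0,0,0])

```text
t: 8.5
position: [0.5881, 0.0764, 0.0673]
eef_rot: [3.125, 0.318, -0.0]
wrist_force: [0.3, -1.6, 1.3]
width: -0.0
finger_force: 0.9
```

Call:
step_arm(motion=[0,-0.1,0,0,0,0,0,-0.1,0,0,0,0,0,-0.1,0,0,0,0,0,-0.1,0,0,0,0,0,-0.1,0,0,0,0,0,-0.1,0,0,0,0])

```text
t: 9.25
position: [0.5821, 0.1059, 0.0673]
eef_rot: [-3.125, -0.318, 0.0]
wrist_force: [-0.1, -1.2, 2.3]
width: -0.003
finger_force: 0.9
```

```bash
python3 st.py
python3 - <<'E'
from h import *
c=optics.read_camera("side")
cv2.imwrite("pics/s5.png",cv2.resize(c["frame"][205:335,240:380],None,fx=4,fy=4,interpolation=2))
E
```

```text
t 9.25 TCP housing mm [ 0.8 -6.4 67.3] tool yaw 0.203 tilt [-0.  0. -1.] F [-0.09 -1.24  2.28] w -0.00298669273095182
```

View pics/s5.png

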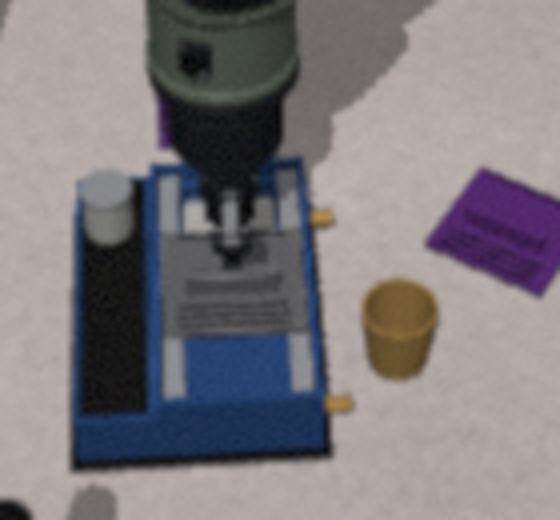

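The cover is sliding square in the channel: its front edge is at row 338, the end stop is near 400, and the well is appearing behind it. About 55 mm remain.

Call:
step_arm(motion=[0,-0.1,0,0,0,0,0,-0.1,0,0,0,0,0,-0.1,0,0,0,0,0,-0.1,0,0,0,0,0,-0.1,0,0,0,0,0,-0.1,0,0,0,0,0,-0.1,0,0,0,0,0,-0.1,0,0,0,0])

```text
t: 10.3
position: [0.574, 0.145, 0.0673]
eef_rot: [-3.125, -0.318, 0.0]
wrist_force: [0.1, -1.3, -0.3]
width: -0.001
finger_force: 0.5
```

Call:
step_arm(motion=[0,-0.06,0,0,0,0,0,-0.06,0,0,0,0,0,-0.06,0,0,0,0])

```text
t: 10.68
position: [0.5723, 0.1536, 0.0673]
eef_rot: [3.125, 0.318, -0.0]
wrist_force: [1.4, -0.8, -0.1]
width: -0.0
finger_force: 0.5
```

Call:
step_arm(motion=[0,-0.04,0,0,0,0,0,-0.04,0,0,0,0])

```text
t: 10.92
position: [0.5715, 0.1576, 0.0673]
eef_rot: [-3.125, -0.318, 0.0]
wrist_force: [0.9, 0.2, -0.1]
width: 0.003
finger_force: 0.5
```

Call:
step_arm(motion=[0,-0.04,0,0,0,0,0,-0.04,0,0,0,0])

```text
t: 11.18
position: [0.5708, 0.161, 0.0673]
eef_rot: [3.125, 0.318, 0.0]
wrist_force: [2.4, -9.2, 2.9]
width: 0.002
finger_force: 4.9
```

Call:
step_arm(motion=[0,-0.04,0,0,0,0,0,-0.02,0,0,0,0])

```text
t: 11.42
position: [0.5708, 0.1614, 0.0675]
eef_rot: [3.122, 0.315, 0.0]
wrist_force: [2.4, -17.7, 7.4]
width: -0.001
finger_force: 9.2
```

At the end stop (18 N, no further motion). Backing off, lifting, and moving back so the cameras see it.

Call:
step_arm(motion=[0,0.1,0,0,0,0,0,0.2,0,0,0,0,0,0,-0.4,0,0,0,0,0,-0.7,0,0,0,0,0.5,-0.7,0,0,0,0,0.8,-0.5,0,0,0,0,0.8,0,0,0,0,0,0.8,0,0,0,0])

```text
t: 12.42
position: [0.6026, 0.0061, 0.1827]
eef_rot: [-3.125, -0.319, -0.001]
wrist_force: [0.3, 0.3, -0.5]
width: 0.002
finger_force: 0.0
```

Call:
step_arm(motion=[0,0.8,0,0,0,0,0,0.8,0,0,0,0,0,0.8,0,0,0,0,0,0.8,0,0,0,0,0,0.6,0,0,0,0,0,0,0,0,0,0])

```text
t: 13.18
position: [0.6402, -0.1816, 0.1818]
eef_rot: [3.125, 0.313, -0.001]
wrist_force: [0.4, 0.3, -0.1]
width: 0.003
finger_force: 0.0
```

```bash
python3 st.py
python3 - <<'E'
from h import *
o=[]
for n,(u,v,w,h,k) in(("top",(208,172,120,100,3.3)),("side",(248,235,85,95,4.2))):
    c=optics.read_camera(n); im=cv2.resize(c["frame"][v:v+h,u:u+w],None,fx=k,fy=k,interpolation=2)
    o.append(cv2.copyMakeBorder(im,0,400-im.shape[0],0,0,0))
cv2.imwrite("pics/end.png",np.hstack(o))
E
```

```text
t 13.175 TCP housing mm [  -0.8 -299.7  181.8] tool yaw 0.2 tilt [-0.    -0.001 -1.   ] F [ 0.42  0.33 -0.06] w 0.003077695089922628
```

View pics/end.png

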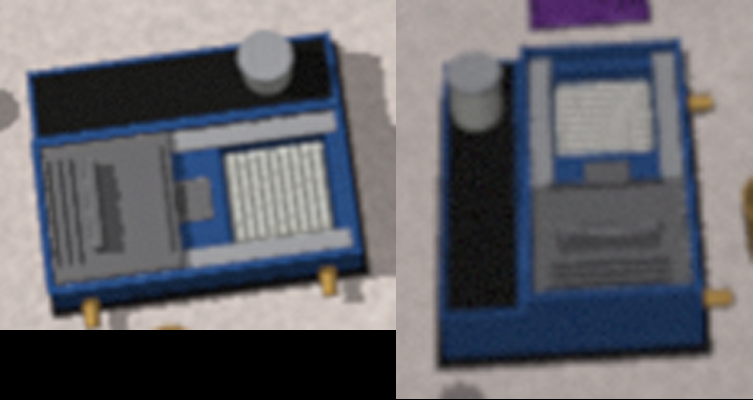

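The cover lies flat against the end stop (top view, left edge x≈45), the well is fully open (228–332), the tab is down (195,200), and the cartridge hasn't moved. Handing in.

```bash
python3 -c "
from rig import arm
print(arm.finish_job())"
```

```text
the job is handed in; nothing more can be done
None
```

The job is handed in at about 13 s: the tab is pressed to its hard stop, the grey cover rests flat against the end stop with the filter well fully open, and the hand is clear; no result came back from the hand-in.

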